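# Hold a clear resin casting in the inspection light

### The arm

A 7-joint arm with a two-finger parallel gripper is mounted at the origin on the work surface. World frame = base frame: x ahead of the robot, y to its left, z up, the work surface at z = 0. Lengths are in m, angles in rad, forces in N, time in s.
With the tool pointing down it reaches from about 0.35 to 0.9 m from the base axis. Payload 19.9 kg.
Tool frame: the origin (TCP) lies between the finger pads; the fingertips stand 19 mm ahead of it and the grasp point (between the pads) is the TCP; z points along the fingers, y is the line along which they close (so a half turn about z gives the same grasp; the last joint's range is limited). The gripper opens to 94 mm and grips with 3 to 60 N. Pads are 16 mm wide; open, the fingers measure 119 mm over their backs; the gripper's body (75 mm by 177 mm) begins 78 mm behind the grasp point.
Start: joints at [1.083, 0.417, -0.01, 1.614, 0.005, 1.111, -0.053], TCP at [0.27, -0.564, 0.224] pointing down, gripper open.
Joint ranges: [-2.81, 2.81], [-0.39, 2.02], [-1.27, 1.25], [0.06, 2.57], [-1.19, 4.33], [0.19, 2], [-2.82, 2.82]. Speed limits (rad/s): [1.89, 1.89, 2.39, 2.39, 3.01, 3.01, 3.01].

### API

Orientations are given as a 3x3 rotation matrix whose columns are the frame's x, y, z axes.
In Python, from rig import robot gives the robot as it stands. Calls block until the motion is done:
- robot.move_ptp(position, orientation): joint-space move of the TCP to a pose.
- robot.move_linear(position, velocity=0.15, frame=None, threshold=None): straight line of the TCP; frame=None keeps the orientation; velocity is the mean speed in m/s. With threshold (N) it stops when the force on the tool has changed by that much, and returns True; else False.
- robot.goto_joints(angles): joint-space move.
- robot.gripper_to(opening): finger opening in m; the grip force is fixed at half the most; returns when the fingers have stopped.
- robot.pause(seconds).
- robot.ik(position, orientation): joint angles nearest the present ones, or None.
- robot.get_state(): the state.
- robot.grab_frame(name): name is "side" or "top" or "wrist"; returns the picture (480x640x3 uint8, red, green, blue); there is no depth.
- robot.camera_info(name): a dict with "fx", "fy", "cx", "cy" (pixels), "rvec" (rotation vector, rad) and "tvec" (3), from world to camera coordinates, as OpenCV has them. Camera axes: x right, y down, z forward; pixel columns grow to the right and rows downward; lengths in m; the calibration is good to about 2 mm. A picture is of the moment at which its call begins: read the wrist's pose just before it. camera_info takes no time and is no camera call; for the wrist camera it gives the pose at the moment of the call.
A pose or a line that the arm cannot do raises robot.PlanningError and nothing moves.
- robot.sign_off(): hands the job in; it is judged then, once.
The state is a dict: "time": time; "qpos": joint angles; "joint_vel": joint speeds; "effort": joint torques, N m; "ee_pos": TCP position; "tool_rot": TCP orientation; "force": force on the tool from outside, world axes, zero at the start; "moment": the same for the moment, N m; "opening": finger opening in m; "grasp_force": force on a finger pad.
Only numpy, scipy, OpenCV 4.12 (cv2) and the standard library are available. Lean on these libraries where they do the work, as an engineer would, in place of code of your own. Each camera call takes 0.05 s, during which the arm holds its last target. There are 200 camera calls.

### The job

Check the clear resin test casting for bubbles at the inspection stand. First set the loose white diffuser disc down onto the rim of the lamp (do not drop it), so that it sits fully seated and level, and let go of it. Then pick up the clear bluish casting, gripping it by its two frosted sides only and never touching its clear polished faces, and finish while still holding it, upright and still, in the light straight above the middle of the lamp, at the height of the magnifier's centre and with a clear face square to the magnifier; leave the amber casting, the wood offcut and the glue bottle alone.

Things in the scene. Friction and masses are not known exactly. Their poses are not given: they have to be found in the camera images.
- station: the inspection stand, fixed to the bench: a plywood board 130 x 250 x 12 mm carrying an LED lamp that shines straight up and a magnifier on a post. Origin: on the lamp's axis, at bench level. z up; +y points from the lamp to the magnifier, which is the line of sight. The board reaches from -65 to +185 mm along y and +-65 mm along x
- lamp_rim (a point): centre of the open rim (upper edge) of the lamp, on its axis, 72 mm above the bench; axes as the station's. The lamp is an upright aluminium cylinder 50 mm across on a black flange (72 mm across, its top 18 mm above the bench); inside the 3 mm wall of the rim is a round recess 44 mm across and 12 mm deep
- lens_center (a point): centre of the magnifier's upright round lens (78 mm across over its frame, 8 mm thick), 150 mm from the lamp's axis along the station's +y and 140 mm above the bench; the lens faces the lamp's axis
- diffuser: the loose opal white diffuser, some 35 g: a disc 56 mm across, 10 mm thick, with a plug 40 mm across and 7 mm deep underneath (tapered to 36 mm at its foot) that drops into the lamp's recess with 2 mm play all round. Origin: centre of the plug's underside, z up. It starts on the bench, plug down: the disc's edge, where it is gripped, is 7 to 17 mm above the bench
- diffuser_seat (a point): centre of the underside of the diffuser's disc, 7 mm above its origin: it lies at the centre of the lamp's rim, at the same height, when the diffuser is seated
- sample: the clear, faintly bluish resin test casting, standing upright and loose on the bench, about 64 g: 36 mm along x, 26 mm along y, 60 mm high. Origin: centre of its underside, z up. The two frosted (white, sanded matt) sides are those at +-18 mm along x, each 26 mm wide and 60 mm high: grip here. The clear polished faces are those at +-13 mm along y
- sample_mid (a point): the middle of the clear casting, 30 mm above its underside
- sample_faces: the two clear polished faces of the clear casting (36 mm wide, 60 mm high, at +-13 mm along the casting's y), which the gripper must not touch. Same origin and axes as the casting
- amber: the amber resin casting, same shape and size as the clear one, standing on the bench: a bystander. Origin: centre of its underside
- offcut: bystander: a pine offcut 35 x 90 x 28 mm lying on the bench. Origin: centre of its underside, 90 mm along y
- glue: bystander: a white glue bottle, 66 mm across and 198 mm high, standing on the bench. Origin: centre of its underside
Not all that is in view belongs to the job. There is more than one size of the sample; the one meant has the size given above.

How it is judged:
On the way, in this order (a step that is already met when the one before it is completed fails the run):
1. the diffuser is seated level on the lamp's rim and let go, the clear casting still standing on the bench (z of diffuser_seat in the frame of lamp_rim between -0.003 and 0.0025 m and horizontal distance between diffuser_seat and lamp_rim below 0.005 m and angle between diffuser's own z axis and vertical below 0.06 rad and contact force between the fingers and diffuser below 0.05 N and height (world z) of sample below 0.01 m), for 0.3 s.
2. the clear casting is lifted off the bench in the fingers (contact force between the fingers and sample above 2 N and height (world z) of sample above 0.04 m), for 0.2 s.
At the end, for the whole second after the job is handed in: Casting gripped (over 2 N), not touching stand or diffuser; middle within 12 mm of lamp axis and of lens height; tilt under 0.12, square to lens within 0.17 rad, still. Diffuser seated: within 3 mm of rim height, 5 mm of centre, tilt under 0.06 rad, untouched. Bystanders within 20 mm, upright (contact force between the fingers and sample above 2 N and contact force between sample and station below 0.05 N and contact force between each of sample, the fingers and diffuser below 0.05 N and z of sample_mid in the frame of lens_center between -0.012 and 0.012 m and horizontal distance between sample_mid and lamp_rim below 0.012 m and angle between sample's own z axis and vertical below 0.12 rad and angle between the y axis of sample and the y axis of station, either way round below 0.17 rad and linear speed of sample below 0.02 m/s and z of diffuser_seat in the frame of lamp_rim between -0.003 and 0.0025 m and horizontal distance between diffuser_seat and lamp_rim below 0.005 m and angle between diffuser's own z axis and vertical below 0.06 rad and distance of each of amber, offcut, glue from where it was at the start of the episode below 0.02 m and angle between each of amber, glue's own z axis and vertical below 0.15 rad); the arm keeps its last pose, push and grip.
It fails at once if the gripper touches a clear polished face of the clear casting (over 0.5 N) (contact force between any of the fingers, the arm and sample_faces above 0.5 N).
It fails at once if the diffuser is dropped (it moves faster than 0.4 m/s while not in the fingers: a fall of over 8 mm) (contact force between the fingers and diffuser below 0.01 N and linear speed of diffuser above 0.4 m/s).
It fails at once if the clear casting is tipped over or dropped (tilted more than 0.6 rad) (angle between sample's own z axis and vertical above 0.6 rad).
It fails at once if the amber casting, the wood offcut or the glue bottle is knocked (moved more than 20 mm) (distance of any of amber, offcut, glue from where it was at the start of the episode above 0.02 m).
It also fails if it takes over 54 s, if anything falls off the work surface, if the arm or the gripper's body presses on something with over 40 N, if the wrist force passes 120 N, or if a joint passes its speed limit or range.

## Working session

There is one attempt and no reset: what is moved stays moved. The work goes in short steps, each a Python script; the robot and the scene stay as the last script left them, time stands still between calls to the robot, and variables do not carry over. Pictures are saved under pics/ and viewed, at most 10 in all, crops included, and the job is handed in when it is done.

```bash
ls; mkdir -p pics
python3 - <<'E'
from rig import robot
import cv2
for n in("side","top"):
    cv2.imwrite(f"pics/{n}0.png",robot.grab_frame(n)[:,:,::-1]); print(n,robot.camera_info(n))
print(robot.get_state())
E
```

```text
pics
side {'fx': 436.6537180231432, 'fy': 436.6537180231432, 'cx': 312.4313188613431, 'cy': 241.07373365804375, 'rvec': array([ 0.09483021, -2.66152016,  1.60810979]), 'tvec': array([0.50656346, 0.11623642, 0.8928097 ])}
top {'fx': 485.26891316962656, 'fy': 485.26891316962656, 'cx': 322.667963345374, 'cy': 236.55660698099686, 'rvec': array([ 2.1437188 , -2.11934854,  0.17659919]), 'tvec': array([0.00211304, 0.54092211, 0.99256379])}
{'time': 0.1, 'qpos': array([ 1.082485  ,  0.41794819, -0.010273  ,  1.61408693,  0.00469762,
        1.11069686, -0.05297597]), 'joint_vel': array([ 0.00164237,  0.00142127, -0.00015085, -0.003834  ,  0.00072457,
        0.00071443, -0.0006862 ]), 'effort': array([ 1.26048129e-03, -8.52580547e+01,  6.39877953e-01, -4.26691532e+01,
       -4.89337044e-02,  1.64924876e-02, -3.09422171e-05]), 'ee_pos': array([ 0.26990058, -0.56337669,  0.22387817]), 'tool_rot': array([[ 9.01827975e-01,  4.32094876e-01, -5.67176963e-04],
       [ 4.32095238e-01, -9.01827468e-01,  9.61185003e-04],
       [-9.61726498e-05, -1.11189799e-03, -9.99999377e-01]]), 'force': array([ 0.47277555, -0.75153966,  1.02036877]), 'moment': array([ 0.00837112, -0.00380733,  0.00398063]), 'grasp_force': 0.0, 'opening': 0.09395163078932632}
```

View pics/top0.png

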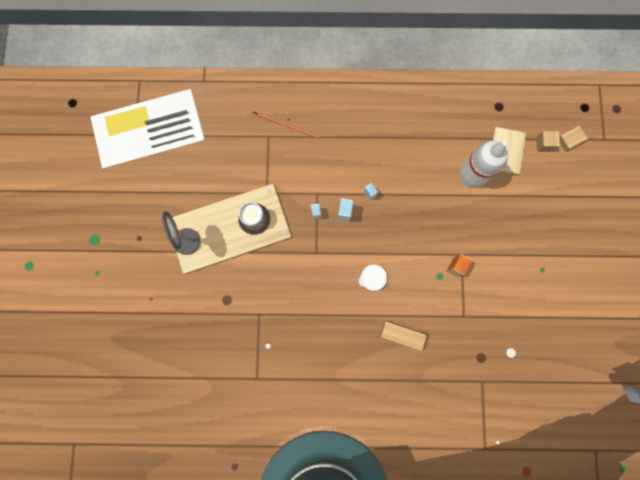

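View pics/side0.png

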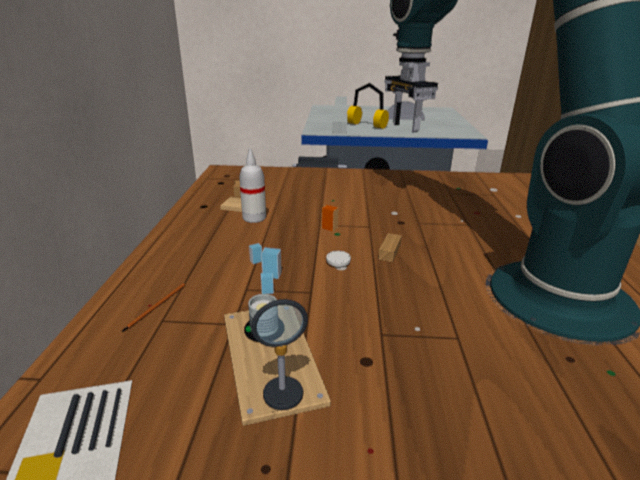

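The top view shows the lamp at (253,217), the magnifier at (172,232), the diffuser at (373,278), three bluish blocks at (316,211), (346,209) and (371,191), amber at (460,265), the offcut at (404,336) and the glue at (484,163). Next I zoom in to measure the blocks.

```bash
cat > h.py <<'E'
import numpy as np,cv2
from rig import robot
def cam(n,ci=None):
    c=ci or robot.camera_info(n); R=cv2.Rodrigues(np.array(c["rvec"]))[0]
    K=np.array([[c["fx"],0,c["cx"]],[0,c["fy"],c["cy"]],[0,0,1]]); return K,R,np.array(c["tvec"])
def ray(px,z,C):
    K,R,t=C; d=R.T@np.linalg.inv(K)@[px[0],px[1],1]; o=-R.T@t
    return o+d*(z-o[2])/d[2]
def proj(P,C):
    K,R,t=C; return cv2.projectPoints(np.array(P,float).reshape(-1,3),cv2.Rodrigues(R)[0],t,K,None)[0][:,0]
def down(yaw): # tool closing axis (y) along world yaw
    y=np.array([np.cos(yaw),np.sin(yaw),0]); z=np.array([0,0,-1.]); return np.c_[np.cross(y,z),y,z]
E
python3 - <<'E'
from h import *
im=cv2.imread("pics/top0.png"); 
cv2.imwrite("pics/c1.png",cv2.resize(im[170:310,220:420],None,fx=4,fy=4,interpolation=cv2.INTER_CUBIC))
C=cam("top")
for n,p,z in[("lamp",(253,217),.072),("lens",(172,232),.14),("b1",(316,211),.03),("b2",(346,209),.06),("b3",(371,191),.03),("diff",(373.5,278),.017),("amber",(461,265),.06),("glue",(484,163),.1),("off",(404,336),.028)]: print(n,ray(p,z,C).round(3))
print(-C[1].T@C[2])
for c in [(154,170),(289,237),(275,186),(184,272),(176,225)]: print(ray(c,.012,C).round(4))
E
```

```text
lamp [0.576 0.155 0.072]
lens [0.531 0.301 0.14 ]
b1 [0.6   0.024 0.03 ]
b2 [ 0.599 -0.041  0.06 ]
b3 [ 0.647 -0.097  0.03 ]
diff [ 0.456 -0.103  0.017]
amber [ 0.481 -0.281  0.06 ]
glue [ 0.69  -0.325  0.1  ]
off [ 0.334 -0.165  0.028]
[0.36631954 0.00356318 1.06938363]
[0.6953 0.3923 0.012 ]
[0.5448 0.0829 0.012 ]
[0.6609 0.1171 0.012 ]
[0.4647 0.3105 0.012 ]
[0.569  0.3345 0.012 ]
```

View pics/c1.png

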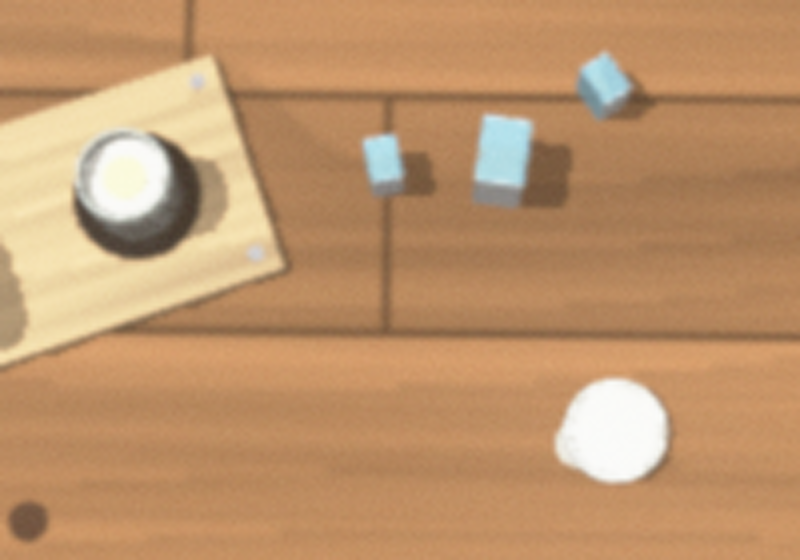

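The middle block at (346,209) measures about 26 x 35 mm on top, so it is the sample. Its frosted side faces the robot. Next come wrist looks over the diffuser, the lamp and the sample.

Run:
```python
from h import *
C=cam("top")
c=lambda u,v:((u/4)+220,(v/4)+170)
q=[ray(c(*p),.06,C) for p in[(482,115),(532,121),(525,186),(475,180)]]
print(np.round(q,4),np.mean(q,0)); 
R=down(0.29)
for n,p in[("lamp",(.576,.155,.27)),("samp",(.585,-.04,.26)),("diff",(.456,-.103,.22))]:
    try: robot.move_ptp(p,R)
    except robot.PlanningError as e: print(n,e); continue
    robot.pause(.3); s=robot.get_state(); ci=robot.camera_info("wrist"); im=robot.grab_frame("wrist")
    np.save(f"pics/{n}.npy",dict(ci=ci,ee=s["ee_pos"]),allow_pickle=True)
    cv2.imwrite(f"pics/w_{n}.png",im[:,:,::-1]); print(n,s["time"],s["ee_pos"],-cam(0,ci)[1].T@cam(0,ci)[2],s["qpos"].round(2))
ims=[cv2.imread(f"pics/w_{n}.png") for n in("lamp","samp","diff")]
cv2.imwrite("pics/m1.png",cv2.resize(np.hstack(ims[:2]),(800,300),interpolation=cv2.INTER_AREA))
```

```text
[[ 0.6209 -0.0289  0.06  ]
 [ 0.6179 -0.0557  0.06  ]
 [ 0.5823 -0.052   0.06  ]
 [ 0.5853 -0.0254  0.06  ]] [ 0.60160167 -0.04050333  0.06      ]
lamp 3.1583 [0.57605123 0.15481933 0.26995829] [0.55475604 0.22494016 0.43078494] [ 0.27  0.42 -0.77  1.61  0.31  1.23 -0.28]
samp 4.3083 [ 0.58507519 -0.03908367  0.26008615] [0.56363015 0.03098578 0.42087522] [ 0.58  0.4  -0.73  1.65  0.28  1.2   0.07]
diff 5.3083 [ 0.45647517 -0.1025269   0.21998916] [ 0.43509024 -0.03250476  0.38085142] [ 0.84  0.2  -0.76  1.98  0.16  1.02  0.3 ]
```

View pics/w_lamp.png

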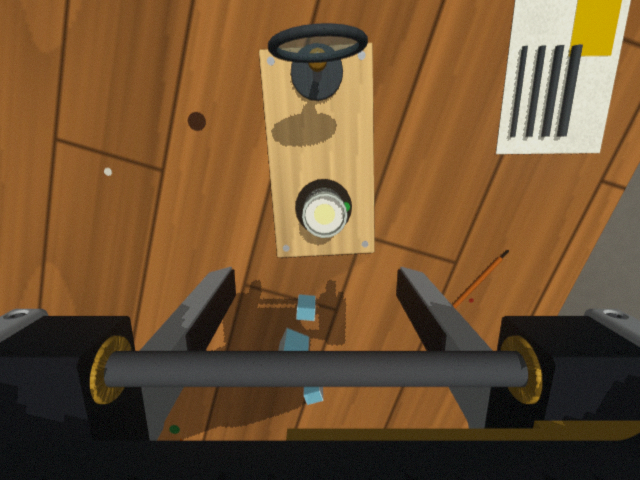

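View pics/w_diff.png

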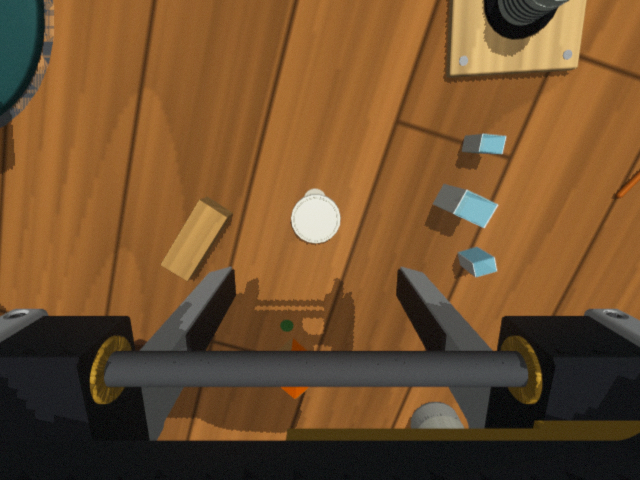

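View pics/w_samp.png

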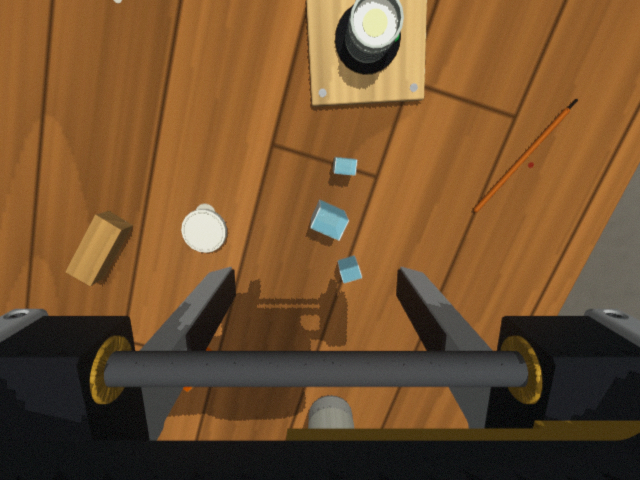

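The wrist views show the lamp rim at about (324,214), the disc at (316,219) with a flat blemish on the bench above it, and the sample top at about (330,222). I fit circles and check them with overlays.

Run:
```python
from h import *
L=lambda n:np.load(f"pics/{n}.npy",allow_pickle=True).item()
def circ(c,z,r): a=np.linspace(0,6.283,120); return np.c_[c[0]+r*np.cos(a),c[1]+r*np.sin(a),0*a+z]
from scipy.optimize import minimize
out=[]
for n,p0,z,r in[("lamp",(324,214),.072,.025),("diff",(316,219),.017,.028)]:
    C=cam(0,L(n)["ci"]); im=cv2.imread(f"pics/w_{n}.png"); g=cv2.GaussianBlur(im,(0,0),1).astype(np.float32)
    m=np.hypot(cv2.Sobel(g,-1,1,0).max(2),cv2.Sobel(g,-1,0,1).max(2)); m=np.minimum(m,150)
    c0=ray(p0,z,C)[:2]
    f=lambda c:-np.mean(cv2.remap(m,*[a.astype(np.float32) for a in proj(circ(c,z,r),C).T],cv2.INTER_LINEAR))
    best=min(((f(c0+[i,j]),i,j) for i in np.arange(-.01,.0101,.0005) for j in np.arange(-.01,.0101,.0005)))
    c=c0+best[1:]; print(n,c0,c,best)
    u,v=p0; k=8; crop=cv2.resize(im[v-37:v+37,u-25-10:u+25+10+5-5],None,fx=5.7,fy=5.7,interpolation=cv2.INTER_CUBIC)
    pp=(proj(circ(c,z,r),C)-[u-35,v-37]+.5)*5.7; cv2.polylines(crop,[pp.astype(int)],True,(0,0,255),1); out.append(crop)
    if n=="lamp":
        A=[ray(p,.012,C) for p in[(278,257),(373.5,253),(261,48),(372,43)]]
        for i,j in[(0,1),(2,3),(0,2),(1,3)]: d=A[j]-A[i]; print(np.linalg.norm(d),np.arctan2(d[1],d[0]))
im=cv2.imread("pics/w_samp.png"); cs=cv2.resize(im[190:260,295:360],None,fx=6,fy=6,interpolation=cv2.INTER_CUBIC)
C=cam(0,L("samp")["ci"])
out=[cv2.resize(o,(399,421)) for o in out]; cv2.imwrite("pics/m2.png",np.hstack(out)); cv2.imwrite("pics/m3.png",cs)
```

```text
lamp [0.58354945 0.16169721] [0.58404945 0.16019721] (np.float32(-132.77615), np.float64(0.0005000000000000091), np.float64(-0.0014999999999999927))
0.1270242861674288 0.3338580402283961
0.12613010905493557 0.3306873391007405
0.25019379848289713 1.9090557911663042
0.24979942952353898 1.912644929054996
diff [ 0.45751815 -0.10442354] [ 0.45651815 -0.10442354] (np.float32(-135.31555), np.float64(-0.0009999999999999922), np.float64(8.673617379884035e-18))
```

View pics/m2.png

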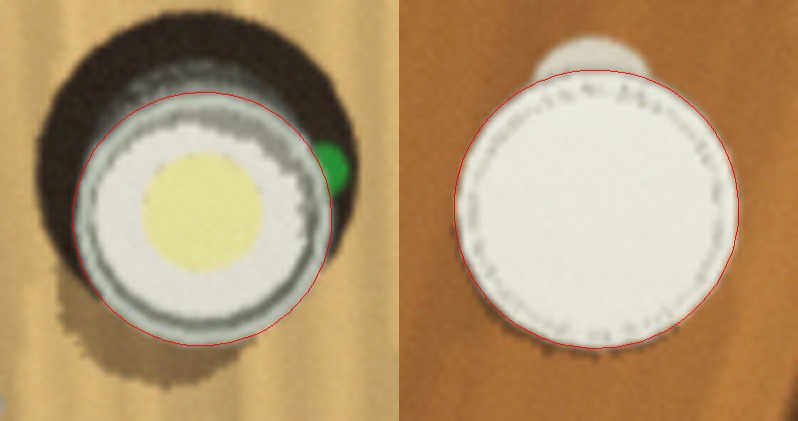

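View pics/m3.png

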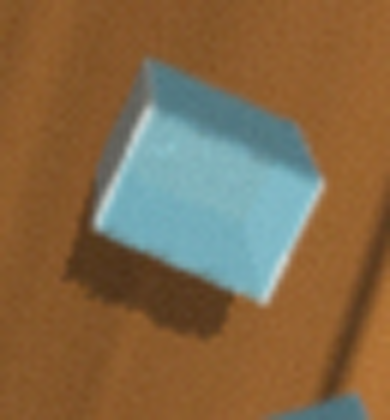

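```bash
cat >> h.py <<'E'
def circ(c,z,r): a=np.linspace(0,6.283,120); return np.c_[c[0]+r*np.cos(a),c[1]+r*np.sin(a),0*a+z]
def fit(im,C,c0,z,r):
    g=cv2.GaussianBlur(im,(0,0),1).astype(np.float32)
    m=np.minimum(np.hypot(cv2.Sobel(g,-1,1,0).max(2),cv2.Sobel(g,-1,0,1).max(2)),150)
    f=lambda c:-np.mean(cv2.remap(m,*[a.astype(np.float32) for a in proj(circ(c,z,r),C).T],cv2.INTER_LINEAR))
    s=np.arange(-.008,.0081,.0005); b=min((f(c0+[i,j]),i,j) for i in s for j in s); return np.array(c0)+b[1:]
E
python3 - <<'E'
from h import *
C=cam(0,np.load("pics/samp.npy",allow_pickle=True).item()["ci"])
q=[ray((u/6+294.6,v/6+189.6),.06,C) for u,v in[(152,103),(322,183),(266,303),(95,228)]]
for i,j in[(0,1),(3,2),(0,3),(1,2)]: d=q[j]-q[i]; print(np.linalg.norm(d).round(4),np.arctan2(d[1],d[0]).round(3))
print("sample",np.mean(q,0))
x,y=.4565,-.1044; R=down(.29)
robot.gripper_to(.09)
robot.move_linear([x,y,.06],.2); robot.move_linear([x,y,.022],.08)
robot.gripper_to(.045); s=robot.get_state(); print(s["opening"],s["grasp_force"],s["ee_pos"],s["time"])
robot.move_linear([x,y,.2],.2); robot.pause(.2)
s=robot.get_state(); ci=robot.camera_info("wrist"); im=robot.grab_frame("wrist"); cv2.imwrite("pics/held.png",im[:,:,::-1])
z=s["ee_pos"][2]-.005; c=fit(im,cam(0,ci),s["ee_pos"][:2],z,.028); e=c-s["ee_pos"][:2]
print("held",s["opening"],s["grasp_force"],e,"along closing,x:",e@R[:2,1],e@R[:2,0],s["time"])
E
```

```text
0.035 -0.151
0.0353 -0.132
0.0258 -1.7
0.0252 -1.687
sample [ 0.60180551 -0.04136114  0.06      ]
0.05512329538632706 30.00077873468399 [ 0.45657487 -0.10448256  0.0221066 ] 7.8833
held 0.055576763578636154 29.99993473291397 [-5.00000000e-04  1.38777878e-17] along closing,x: -0.00047912193775634507 0.0001429761125524312 9.125
```

Run:
```python
from h import *
x,y=.5843,.1602; R=down(.29)
robot.move_ptp([x,y,.17],R); robot.move_linear([x,y,.10],.12); robot.pause(.3)
hit=robot.move_linear([x,y,.0855],.03,threshold=4)
s=robot.get_state(); print(hit,s["ee_pos"],s["force"],s["grasp_force"],s["time"])
```

```text
True [0.5838585  0.15994581 0.08645078] [ 0.16711419  0.79665705 -0.76938794] 29.99984711408615 11.7833
```

Run:
```python
from h import *
robot.gripper_to(.075); robot.pause(.2)
x,y,z=robot.get_state()["ee_pos"]; robot.gripper_to(.09)
robot.move_linear([x,y,.27],.2); robot.pause(.3)
s=robot.get_state(); ci=robot.camera_info("wrist"); im=robot.grab_frame("wrist"); C=cam(0,ci)
print(fit(im,C,s["ee_pos"][:2],.082,.028),s["time"])
c=proj([[.584,.160,.08]],C)[0].astype(int); cr=im[max(c[1]-40,0):c[1]+40,c[0]-40:c[0]+40,::-1]
sd=robot.grab_frame("side"); k=proj([[.584,.160,.07]],cam("side"))[0].astype(int); c2=sd[k[1]-40:k[1]+40,k[0]-40:k[0]+40,::-1]
cv2.imwrite("pics/m4.png",np.hstack([cv2.resize(a,(400,400),interpolation=cv2.INTER_CUBIC) for a in(cr,c2)]))
```

```text
[0.58339289 0.16044579] 14.3417
```

View pics/m4.png

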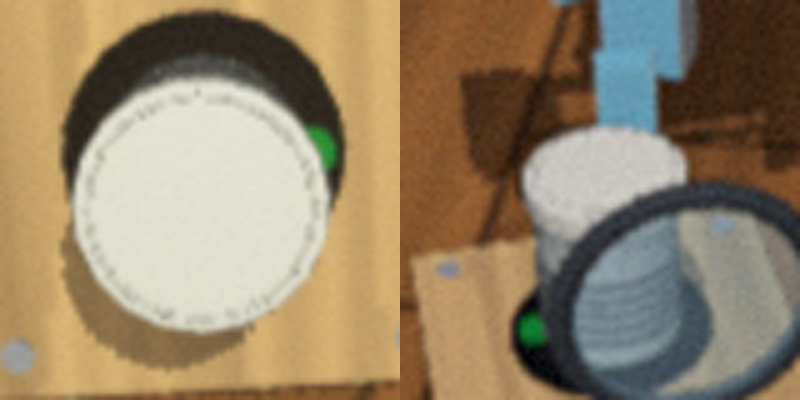

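The diffuser is seated level and centred to within 1 mm. Now for the casting.

Run:
```python
from h import *
x,y=.6017,-.041; R=down(-.12)
robot.move_ptp([x,y,.16],R); robot.move_linear([x,y,.08],.15); robot.move_linear([x,y,.035],.08)
robot.gripper_to(.025); s=robot.get_state(); print(s["opening"],s["grasp_force"],s["ee_pos"],s["time"])
robot.move_linear([x,y,.2],.15); robot.pause(.3)
s=robot.get_state(); print(s["opening"],s["grasp_force"],s["time"])
robot.move_ptp([.584,.160,.2],down(.338)); robot.move_linear([.584,.160,.145],.06); robot.pause(.5)
s=robot.get_state(); print(s["opening"],s["grasp_force"],s["ee_pos"],s["tool_rot"][:,1],s["time"])
ci=robot.camera_info("wrist"); a=robot.grab_frame("wrist"); b=robot.grab_frame("side")
C=cam(0,ci); P=lambda r,z,w:np.array([[.584,.16,z]]*4)+np.array([[i*r,j*w,0] for i,j in((1,1),(1,-1),(-1,-1),(-1,1))])@np.array([[np.cos(.338),np.sin(.338),0],[-np.sin(.338),np.cos(.338),0],[0,0,1]])
o=[]
for im,CC in((a,C),(b,cam("side"))):
    im=im[:,:,::-1].copy(); 
    k=proj([[.584,.16,.14]],CC)[0].astype(int); q=im[max(k[1]-50,0):k[1]+50,k[0]-50:k[0]+50].copy(); h,w=q.shape[:2]
    q=cv2.resize(q,(400,4*h),interpolation=cv2.INTER_CUBIC)
    for z in(.11,.17): cv2.polylines(q,[((proj(P(.018,z,.013),CC)-[k[0]-50,max(k[1]-50,0)]+.5)*4).astype(int)],True,(0,0,255),1)
    o.append(cv2.resize(q,(400,400)))
cv2.imwrite("pics/m5.png",np.hstack(o))
```

```text
0.0360499132031932 29.9726602435112 [ 0.60167419 -0.04099179  0.03499495] 17.625
0.03575225989980116 29.97257709503174 19.175
0.035987017753681974 29.972603917121887 [0.58399477 0.15995575 0.14500599] [ 9.43443313e-01  3.31533879e-01 -4.26752326e-05] 21.5667
```

View pics/m5.png

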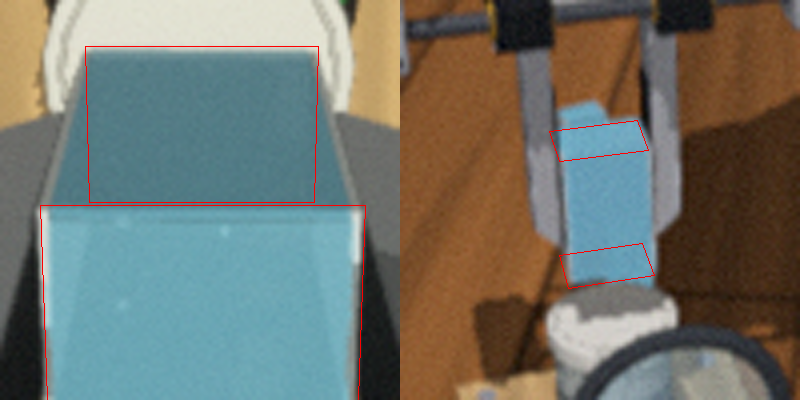

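The overlay matches the held casting within about 1–2 mm, upright and square above the seated diffuser, so I hand it in.

```bash
python3 -c "
from rig import robot
print(robot.sign_off())"
```

```text
the job is handed in; nothing more can be done
None
```

I handed the job in at about 22 s: the diffuser is seated level on the lamp, and the clear casting is held by its frosted sides above the lamp at lens height, square to the magnifier; the hand-in call returned no verdict.

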